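# Turn a spice tin and its cork disc over in the swing cradle

## Robot

A 6-joint arm with a two-finger parallel gripper is mounted at the origin on the work surface. World frame = base frame: x ahead of the robot, y to its left, z up, the work surface at z = 0. Lengths are in m, angles in rad, forces in N, time in s.
With the tool pointing down it reaches from about 0.35 to 0.975 m from the base axis. Payload 7.1 kg.
Tool frame: the origin (TCP) lies midway between the tips of the shut fingers; the grasp point (between the pads) lies 19 mm behind it; z points along the fingers, y is the line along which they close (so a half turn about z gives the same grasp; the last joint's range is limited). The gripper opens to 88 mm and grips with 3 to 60 N. Pads are 20 mm wide; open, the fingers measure 115 mm over their backs; the gripper's body (75 mm by 178 mm) begins 61 mm behind the grasp point.
Start: joints at [1.124, 0.423, 1.63, -0, 1.089, -0.019], TCP at [0.259, 0.569, 0.223] pointing down, gripper open.
Joint ranges: [-3, 3], [-0.9, 2.11], [0.09, 2.58], [-1.31, 4.45], [0.11, 2.69], [-2.54, 2.54]. Speed limits (rad/s): [2.39, 2.39, 3.01, 3.14, 3.14, 3.14].

## Interface

Orientations are given as a 3x3 rotation matrix whose columns are the frame's x, y, z axes.
In Python, from plant import * gives the robot as it stands.
- The arm moves only by the tool jog_arm, never from a script. Its argument "deltas" is one flat list of numbers, 4 for each row, row after row: the shift along the world's x, y, z in m, then the turn about the world's z in degrees. A call has 1 to 12 rows; each row is the pose to reach, as a shift and turn from the pose commanded when the call began; what a row does not reach only later rows make up. A row lasts 1/8 s, in which the tool goes at most 62.5 mm and 10.7 degrees, less where a joint would pass 70% of its speed; a pose out of reach is approached as far as the arm can. A call with a gripper value outside its range is refused whole. "claw" is the closure, from 0 (fully open) to 1 (shut), set as the call begins (left out, the last holds). The fingers move at their own pace and stop on an object; the grip force is fixed at half the most. Time passes only in rows, so rows that repeat a pose let the fingers close. It gives the time, the measured TCP pose, the force, the opening and the grip force at its end, in the units of the state.
- observe(): the state, without advancing time (a new reading comes with each control period).
- grab_frame(name): name is "scene" or "top" or "wrist"; returns the picture (480x640x3 uint8, red, green, blue); there is no depth.
- camera_model(name): a dict with "fx", "fy", "cx", "cy" (pixels), "dist_coeffs" ([k1, k2, p1, p2, k3] as OpenCV has them; the pictures are not rectified), "view" (4x4, takes a point from world to camera coordinates). Camera axes: x right, y down, z forward; pixel columns grow to the right and rows downward; lengths in m; the calibration is good to about 2 mm. A picture is of the moment at which its call begins: read the wrist's pose just before it. camera_model takes no time and is no camera call; for the wrist camera it gives the pose at the moment of the call.
- hand_in(): hands the job in; it is judged then, once.
Trained networks look in the newest picture that a camera, given by its name, has taken for a name from the list of things; names that differ only in an ending like _2 or _b are one class to them, and where a whole thing is asked for, a point or a joint stands for the part that bears it (a point fixed in the world has none). Each returns a list of dicts, best first, with "score" (0 to 1); they miss things now and then, are a little off and sometimes report something else, mostly with a low value. They report only what shows in the picture. A call takes as long as a camera call.
- search_frame(camera, name): "extent" ([centre column, centre row, width, height] in pixels, round what is visible of it).
- masks_of(camera, name): "mask" (480x640 bool, what is visible of it) and "extent" ([centre column, centre row, width, height] in pixels, round what is visible of it).
- landmark_of(camera, name): "centre" ([column, row] in pixels: a listed point, or the origin of a listed thing).
The state is a dict: "clock": time; "joints": joint angles; "joint_vel": joint speeds; "joint_efforts": joint torques, N m; "tcp_pos": TCP position; "eef_rot": TCP orientation; "ft_force": force on the tool from outside, world axes, zero at the start; "moment": the same for the moment, N m; "gripper_width": finger opening in m; "grasp_force": force on a finger pad.
Only numpy, scipy, OpenCV 4.12 (cv2) and the standard library are available. Lean on these libraries where they do the work, as an engineer would, in place of code of your own. Each camera call takes 0.05 s, during which the arm holds its last target. There are 200 camera calls.

## Task

Two swing cradles on the tiled shelf each hold a round steel spice tin and a cork disc. In the one where the cork disc still lies on top of the tin, turn tin and disc over together by swinging that cradle right over to its other stop, so that the tin ends up on top, lid down on the cork, and loosens its settled spice; let go and leave the other cradle, whose tin is already on top, as it is.

Things in the scene. Friction and masses are not known exactly. Their poses are not given: they have to be found in the camera images.
- stand: Fixed stand of the cradle to turn: dark wood base 160 (x) x 210 (y) mm, posts at x +-62 mm. Level axle along its x, 100 mm up. Handle: round black bar, 10 mm thick, 94 mm long, parallel to the axle at 110 mm from it on two side arms; at the start level on the +y side, middle at (0, 110, 100) mm; swings over the top 180 deg to a stop at (0, -110, 100). Origin: centre of base underside, z up
- tin: Closed steel tin, 60 mm diameter, 48 mm high, darker lid band, loose in the wire cage (71 x 71 x 72 mm, 2-4 mm play) that hangs on that axle and turns with the handle. The hinge moves easily (under 3 N at the bar), the bar's weight rests it on either stop; the bar can turn between closed fingers. Origin: centre of the tin's bottom, z towards its lid; at the start lid up under the cork
- disc: Cork disc lying on that tin's lid in the same cage, plain on both sides: 62 mm diameter, 10 mm thick. Origin: centre of the face touching the lid, z towards its free face; at the start z points up, after the turn it lies underneath with z down
- tin2: The tin in the other cradle, same size, already lid down on top of its own cork disc; its bare steel bottom shows from above. Origin: centre of its lower (lid) end, z up. To be left as it is.

How it is judged:
By the outcome, as a careful person would: the job done as asked, in the order asked, and still so for the second after the job is handed in, with the robot touching nothing.
It also fails if it takes over 35 s, if anything falls off the work surface, if the arm or the gripper's body presses on something with over 40 N, if the wrist force passes 120 N, or if a joint passes its speed limit or range.

## Working session

There is one attempt and no reset: what is moved stays moved. The work goes in short steps, Python scripts to look and compute and a tool call to move; the robot and the scene stay as the last step left them, time stands still between calls to the robot, and variables do not carry over. Pictures are saved under pics/ and viewed, at most 10 in all, crops included, and the job is handed in when it is done.

Besides the shell and the picture viewer there is one more tool, called after "Emit:" as name(argument=value, ...), one argument or row to a line, values as JSON. jog_arm: Moves the arm, as the interface text tells. Its arguments: {"type":"object","properties":{"deltas":{"type":"array","items":{"type":"number"}},"claw":{"type":"number"}},"required":["deltas"]}

```bash
mkdir -p pics; ls; python3 - <<'E'
from plant import *
import cv2
s=observe();print(s)
for c in("scene","top"):
    im=grab_frame(c);cv2.imwrite(f"pics/{c}0.png",im[:,:,::-1])
    for n in("stand","tin","disc","tin2"):
        print(c,n,[(round(d['score'],2),[round(float(x)) for x in d['extent']]) for d in search_frame(c,n)][:3],[(round(d['score'],2),[round(float(x),1) for x in d['centre']]) for d in landmark_of(c,n)][:3])
    print(camera_model(c))
E
```

```text
pics
{'clock': 0.0, 'joints': array([ 1.12398824e+00,  4.23819783e-01,  1.63071078e+00,  1.43780287e-05,
        1.08857592e+00, -1.89839483e-02]), 'joint_vel': array([-9.92706428e-04,  1.72423872e-04,  3.04015474e-03, -1.35018013e-03,
       -1.52253236e-04, -9.27454739e-06]), 'joint_efforts': array([-7.55126803e-04, -5.44625151e+01, -2.73671043e+01,  6.43880200e-02,
        2.26223673e-02, -1.33853305e-04]), 'tcp_pos': array([0.25902822, 0.56817806, 0.22190667]), 'eef_rot': array([[-9.09867865e-01,  4.14897608e-01, -6.65599616e-04],
       [ 4.14898140e-01,  9.09866850e-01, -1.35971891e-03],
       [ 4.14629017e-05, -1.51332059e-03, -9.99998854e-01]]), 'ft_force': array([0.16898553, 0.2143599 , 0.03993828]), 'moment': array([ 0.01628571, -0.0273511 ,  0.03180976]), 'grasp_force': 0.0, 'gripper_width': 0.08799239566608687}
scene stand [(0.72, [246, 156, 121, 132])] [(0.81, [244.7, 166.7]), (0.6, [237.4, 114.3])]
scene tin [(0.69, [241, 137, 32, 30]), (0.65, [430, 351, 52, 55])] [(0.75, [240.0, 138.3]), (0.67, [421.6, 359.0])]
scene disc [(0.81, [236, 120, 39, 34])] [(0.81, [237.6, 1
[... 766 characters left out ...]
462, 253, 33, 35])] [(0.71, [464.8, 248.7])]
top tin2 [(0.75, [187, 256, 42, 38]), (0.51, [445, 259, 18, 27])] [(0.85, [192.5, 258.4]), (0.44, [451.6, 252.3])]
{'fx': 449.7049474010781, 'fy': 449.7049474010781, 'cx': 310.3344536641804, 'cy': 240.27266305359586, 'dist_coeffs': array([-0.07627913,  0.        ,  0.        ,  0.        ,  0.        ]), 'view': array([[-9.94700381e-03, -9.99949316e-01, -1.55652673e-03,
         1.50419761e-02],
       [-9.86999881e-01,  1.00678771e-02, -1.60405342e-01,
         5.45798330e-01],
       [ 1.60412883e-01, -5.92608522e-05, -9.87050001e-01,
         8.09694964e-01],
       [ 0.00000000e+00,  0.00000000e+00,  0.00000000e+00,
         1.00000000e+00]])}
```

View pics/scene0.png

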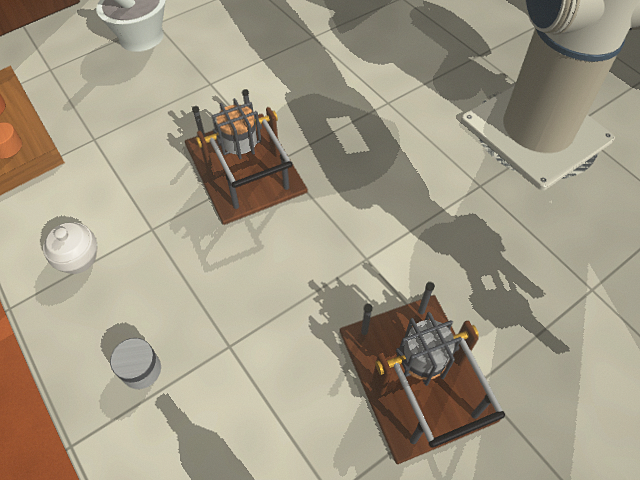

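View pics/top0.png

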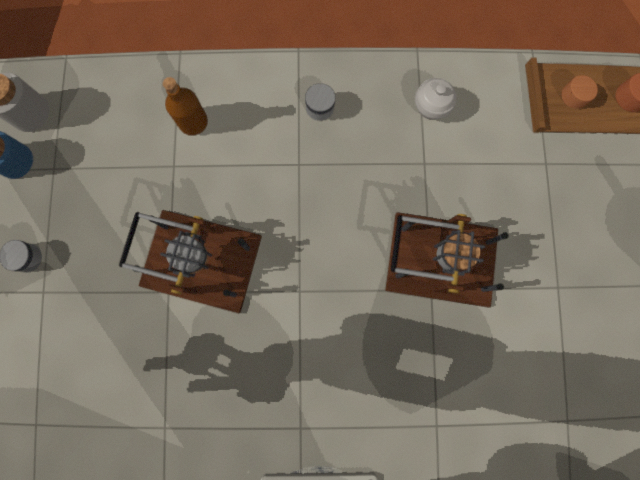

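Both pictures show the cradle with the cork on top at right in the top view: base corners about (403,212), (499,227), (491,306) and (386,290), bar from (399,214) to (393,272). In the scene view its bar runs from (233,184) to (289,166). The other cradle, around (187,256) in the top view, has the bare tin on top.

```bash
cat > fit.py <<'E'
import numpy as np,cv2
from scipy.optimize import least_squares
def proj(cm,P):
    V=cm['view'];K=np.array([[cm['fx'],0,cm['cx']],[0,cm['fy'],cm['cy']],[0,0,1]])
    return cv2.projectPoints(np.asarray(P,float),cv2.Rodrigues(V[:3,:3])[0],V[:3,3],K,cm['dist_coeffs'])[0][:,0]
def w(q,L):
    c,s=np.cos(q[2]),np.sin(q[2]);L=np.asarray(L,float)
    return np.c_[q[0]+c*L[:,0]-s*L[:,1],q[1]+s*L[:,0]+c*L[:,1],L[:,2]]
def fit(obs,q0):
    f=lambda q:np.concatenate([(proj(cm,w(q,L))-px).ravel() for cm,L,px in obs])
    r=least_squares(f,q0,loss='soft_l1');return r.x,f(r.x)
E
python3 - <<'E'
from plant import *
from fit import *
B=[[.047,.11,.1],[-.047,.11,.1]]
t,s=camera_model('top'),camera_model('scene')
# local +x is world +x (up in top image)
C=[[.08,.105,.0],[.08,-.105,.0],[-.08,-.105,.0],[-.08,.105,.0]]
q,r=fit([(t,B,[[399,215],[393,271]]),(s,B,[[233,185],[289,166]]),(t,C[1:],[[498,228],[491,307],[386,291]])],[.47,-.3,0])
print(q,np.degrees(q[2]),r.round(1)); print(w(q,[[0,.11,.1],[0,0,.1],[0,-.11,.1]]))
E
```

```text
[ 0.51279869 -0.25230642 -0.16381371] -9.385834340876928 [ 0.9  2.2  0.4 -2.1  0.5 -0.8 -0.6 -2.5 -1.6 -0.  -1.8 -0.5 -1.3 -0.3]
[[ 0.53073771 -0.14377904  0.1       ]
 [ 0.51279869 -0.25230642  0.1       ]
 [ 0.49485967 -0.36083379  0.1       ]]
```

Emit:
jog_arm(
  deltas=[0.02,-0.02,0.05,4,0.04,-0.07,0.06,8,0.06,-0.13,0.06,12,0.08,-0.19,0.06,15,0.11,-0.25,0.06,15,0.14,-0.31,0.06,15,0.17,-0.37,0.06,15,0.19,-0.43,0.06,15,0.22,-0.49,0.06,15,0.24,-0.55,0.06,15,0.26,-0.61,0.06,15,0.27,-0.66,0.05,15],
)

```text
clock: 2.4
tcp_pos: [0.5279, -0.0832, 0.2749]
eef_rot: [[-0.986, 0.165, 0.002], [0.165, 0.986, -0.0], [-0.002, 0.0, -1.0]]
ft_force: [1.0, -0.5, 0.0]
gripper_width: 0.0878
grasp_force: 0.0
```

Emit:
jog_arm(
  deltas=[0.002,-0.053,-0.02,0,0.002,-0.053,-0.02,0,0.002,-0.053,-0.02,0],
)

```text
clock: 2.78
tcp_pos: [0.5287, -0.1338, 0.2542]
eef_rot: [[-0.986, 0.166, -0.0], [0.166, 0.986, 0.0], [0.0, 0.0, -1.0]]
ft_force: [0.5, -0.2, 0.1]
gripper_width: 0.0879
grasp_force: 0.0
```

```bash
python3 - <<'E'
from plant import *
import cv2
from fit import *
s=observe();print(s['clock'],s['tcp_pos'],s['eef_rot'].round(3),s['joint_vel'].round(3))
q=[.5128,-.2523,-.1638]
for c in('wrist','top'):
    cm=camera_model(c)
    im=grab_frame(c)[:,:,::-1].copy()
    for p in proj(cm,w(q,[[.047,.11,.1],[-.047,.11,.1],[.08,.105,0],[-.08,.105,0]])):
        print(c,p.round(1)); 
        if abs(p).max()<2000: cv2.circle(im,tuple(int(v) for v in p.round()),2,(0,255,0),-1)
    cv2.imwrite(f'pics/{c}1.png',im)
E
```

```text
2.775 [ 0.52866048 -0.13382683  0.25418919] [[-0.986  0.166 -0.   ]
 [ 0.166  0.986  0.   ]
 [ 0.     0.    -1.   ]] [ 0.028 -0.014 -0.    -0.002  0.    -0.   ]
wrist [308.1 276.7]
wrist [307.1 178.5]
wrist [306.7 272.8]
wrist [305.2 142.2]
top [399.9 217.2]
top [393.4 268.9]
top [394.7 212.2]
top [384.6 290.7]
```

View pics/wrist1.png

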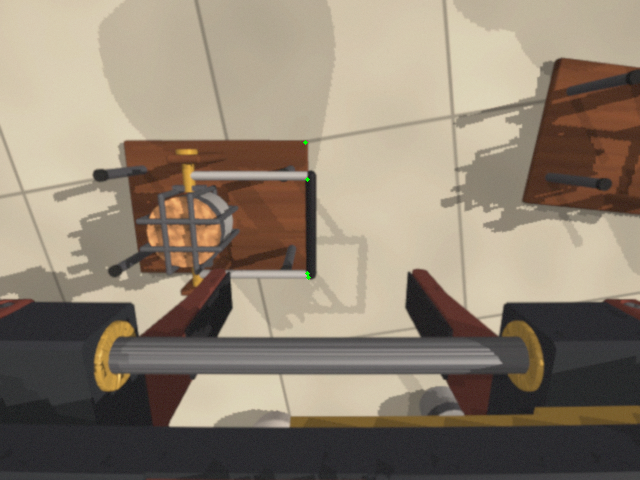

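```bash
python3 - <<'E'
from plant import *
from fit import *
from scipy.optimize import fsolve
cm=camera_model('wrist')
for px in([311.5,175],[311.5,276],[312,225.5]):
    print(px,fsolve(lambda a:proj(cm,[[a[0],a[1],.1]])[0]-px,[.53,-.14]))
s=observe();print(s['tcp_pos'],s['clock'],cm['cx'],proj(cm,[s['tcp_pos'],s['tcp_pos']-[0,0,.019]]))
B=[[.047,.11,.1],[-.047,.11,.1]];t=camera_model('top');sc=camera_model('scene')
C=[[.08,.105,.01],[-.08,.105,.01],[-.08,-.105,.01]]
q,r=fit([(cm,B,[[311.5,276],[311.5,175]]),(cm,C[1:],[[306,141],[125,141]]),(t,B,[[399,215],[393,271]]),(sc,B,[[233,185],[289,166]])],[.51,-.25,-.16])
print(q,np.degrees(q[2]),r.round(1),w(q,[[0,.11,.1],[0,0,.1]]))
E
```

```text
[311.5, 175] [ 0.48246877 -0.13092681]
[311.5, 276] [ 0.57763572 -0.14723291]
[312, 225.5] [ 0.52833986 -0.13831098]
[ 0.52898057 -0.13293419  0.2546519 ] 2.875 318.42907525147046 [[317.21712841 292.50049676]
 [317.33847923 278.61391201]]
[ 0.51244706 -0.2483497  -0.16911597] -9.689631195322931 [-0.7 -0.2 -0.8  2.6  2.   0.2 -2.1  0.  -1.1  2.1 -1.9 -2.2  1.6  0.8
  0.7 -0.8] [[ 0.53096127 -0.13991897  0.1       ]
 [ 0.51244706 -0.2483497   0.1       ]]
```

The wrist view shows the cork cradle, with the bar vertical at column 312 (rows 173–278). That puts the bar middle near (0.530, −0.1385), so I shift by −6 mm in y and descend.

Emit:
jog_arm(
  deltas=[0.001,-0.006,-0.04,0,0.001,-0.006,-0.09,0,0.001,-0.006,-0.13,0,0.001,-0.006,-0.16,0,0.001,-0.006,-0.174,0,0.001,-0.006,-0.174,0,0.001,-0.006,-0.174,0],
  claw=0,
)

```text
clock: 3.75
tcp_pos: [0.5308, -0.1399, 0.0814]
eef_rot: [[-0.986, 0.165, 0.002], [0.165, 0.986, -0.001], [-0.002, -0.0, -1.0]]
ft_force: [-0.4, 0.6, 0.1]
gripper_width: 0.0879
grasp_force: 0.0
```

Emit:
jog_arm(
  deltas=[0,0,0,0,0,0,0,0,0,0,0,0,0,0,0,0],
  claw=0.75,
)

```text
clock: 4.25
tcp_pos: [0.5298, -0.14, 0.0802]
eef_rot: [[-0.986, 0.165, 0.0], [0.165, 0.986, -0.0], [-0.0, -0.0, -1.0]]
ft_force: [0.4, 0.3, 0.2]
gripper_width: 0.0511
grasp_force: 0.0
```

```bash
python3 - <<'E'
from plant import *
import cv2
s=observe();print(s['clock'],s['tcp_pos'],s['ft_force'],s['gripper_width'])
cv2.imwrite('pics/a.png',cv2.hconcat([cv2.resize(grab_frame('scene')[60:260,140:360],(400,364)),cv2.resize(grab_frame('wrist'),(400,364))])[:,:,::-1])
E
```

```text
4.25 [ 0.52976743 -0.14002252  0.08023725] [0.40116887 0.25190087 0.17040942] 0.051110663419734914
```

View pics/a.png

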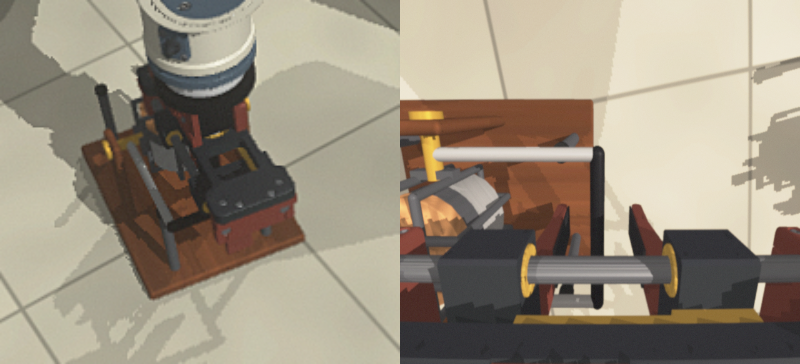

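The bar stands midway between the fingers (crop column 598 between about 560 and 635), so I close.

Emit:
jog_arm(
  deltas=[0,0,0,0,0,0,0,0,0,0,0,0,0,0,0,0,0,0,0,0,0,0,0,0,0,0,0,0,0,0,0,0],
  claw=1,
)

```text
clock: 5.35
tcp_pos: [0.5295, -0.1413, 0.0801]
eef_rot: [[-0.986, 0.165, -0.0], [0.165, 0.986, -0.002], [-0.0, -0.002, -1.0]]
ft_force: [-1.9, -8.5, -0.4]
gripper_width: 0.0092
grasp_force: 30.0
```

Emit:
jog_arm(
  deltas=[-0.0003,-0.0019,0.0096,0,-0.0005,-0.0032,0.0191,0,-0.0009,-0.0051,0.0285,0,-0.0014,-0.008,0.0376,0,-0.002,-0.0116,0.0465,0,-0.0027,-0.016,0.055,0,-0.0036,-0.0211,0.0631,0,-0.0045,-0.0268,0.0707,0,-0.0056,-0.0332,0.0778,0,-0.0068,-0.0402,0.0843,0,-0.0081,-0.0477,0.0901,0,-0.0094,-0.0557,0.0953,0],
)

```text
clock: 6.85
tcp_pos: [0.5206, -0.1941, 0.1776]
eef_rot: [[-0.986, 0.165, 0.001], [0.165, 0.986, 0.003], [-0.0, 0.003, -1.0]]
ft_force: [-1.9, 8.7, 10.2]
gripper_width: 0.0088
grasp_force: 30.0
```

Emit:
jog_arm(
  deltas=[-0.0014,-0.0084,0.0059,0,-0.0029,-0.0172,0.0096,0,-0.0044,-0.0261,0.0125,0,-0.006,-0.0354,0.0146,0,-0.0076,-0.0448,0.0158,0,-0.0092,-0.0542,0.0162,0,-0.0108,-0.0637,0.0158,0,-0.0124,-0.0731,0.0146,0,-0.0139,-0.0823,0.0125,0,-0.0155,-0.0913,0.0096,0,-0.017,-0.1001,0.0059,0,-0.0184,-0.1085,0.0015,0],
)

```text
clock: 8.35
tcp_pos: [0.5015, -0.3046, 0.1764]
eef_rot: [[-0.986, 0.165, -0.001], [0.165, 0.986, 0.0], [0.001, 0.0, -1.0]]
ft_force: [-3.0, 2.3, 0.8]
gripper_width: 0.0091
grasp_force: 30.0
```

Emit:
jog_arm(
  deltas=[-0.0014,-0.008,-0.0052,0,-0.0026,-0.0155,-0.011,0,-0.0038,-0.0225,-0.0175,0,-0.0049,-0.0289,-0.0246,0,-0.0059,-0.0346,-0.0322,0,-0.0067,-0.0397,-0.0403,0,-0.0075,-0.0441,-0.0488,0,-0.0081,-0.0477,-0.0576,0,-0.0086,-0.0506,-0.0668,0,-0.0089,-0.0526,-0.0762,0,-0.0091,-0.0538,-0.0857,0,-0.0091,-0.054,-0.089,0],
)

```text
clock: 9.85
tcp_pos: [0.4929, -0.3582, 0.0873]
eef_rot: [[-0.986, 0.165, -0.0], [0.165, 0.986, -0.0], [0.0, -0.0, -1.0]]
ft_force: [-4.0, 2.4, 0.8]
gripper_width: 0.0092
grasp_force: 30.0
```

Emit:
jog_arm(
  deltas=[0,-0.0005,-0.002,0,0,-0.0005,-0.004,0,0,-0.0005,-0.006,0,0,-0.0005,-0.006,0],
)

```text
clock: 10.35
tcp_pos: [0.4929, -0.3584, 0.0821]
eef_rot: [[-0.986, 0.165, 0.0], [0.165, 0.986, 0.0], [0.0, 0.0, -1.0]]
ft_force: [-2.5, 4.3, 2.3]
gripper_width: 0.0092
grasp_force: 30.0
```

Emit:
jog_arm(
  deltas=[0,0,-0.0015,0,0,0,-0.003,0,0,0,-0.003,0,0,0,-0.003,0],
)

```text
clock: 10.85
tcp_pos: [0.4931, -0.3584, 0.0816]
eef_rot: [[-0.986, 0.165, 0.001], [0.165, 0.986, -0.0], [-0.001, -0.0, -1.0]]
ft_force: [-8.9, 10.1, 24.4]
gripper_width: 0.0092
grasp_force: 30.0
```

At the stop (24 N upward). Ease off, open, and rise.

Emit:
jog_arm(
  deltas=[0,0,0.002,0,0,0,0.002,0],
)

```text
clock: 11.1
tcp_pos: [0.493, -0.3584, 0.0819]
eef_rot: [[-0.986, 0.165, 0.0], [0.165, 0.986, -0.0], [-0.0, -0.0, -1.0]]
ft_force: [-4.6, 7.1, 7.0]
gripper_width: 0.0089
grasp_force: 30.0
```

Emit:
jog_arm(
  deltas=[0,0,0,0,0,0,0,0,0,0,0,0,0,0,0,0,0,0,0,0,0,0,0,0],
  claw=0.5,
)

```text
clock: 11.85
tcp_pos: [0.4929, -0.3587, 0.0809]
eef_rot: [[-0.986, 0.165, 0.0], [0.165, 0.986, -0.0], [-0.0, -0.0, -1.0]]
ft_force: [-0.0, -0.8, -0.3]
gripper_width: 0.0442
grasp_force: 0.0
```

Emit:
jog_arm(
  deltas=[0,0,0.01,0,0,0,0.03,0,0,0,0.06,0,0,0,0.1,0,0,0,0.14,0,0,0,0.18,0,0,0,0.22,0,-0.03,0.03,0.22,0,-0.06,0.07,0.22,0,-0.09,0.11,0.22,0,-0.11,0.16,0.22,0,-0.11,0.16,0.22,0],
)

```text
clock: 13.35
tcp_pos: [0.3813, -0.1964, 0.3024]
eef_rot: [[-0.987, 0.163, 0.001], [0.163, 0.987, -0.0], [-0.001, -0.0, -1.0]]
ft_force: [-0.0, -0.3, 0.0]
gripper_width: 0.0441
grasp_force: 0.0
```

```bash
python3 - <<'E'
from plant import *
import cv2
s=observe();print(s['clock'],s['tcp_pos'],s['ft_force'],s['gripper_width'])
cv2.imwrite('pics/b.png',cv2.hconcat([cv2.resize(grab_frame('scene')[60:260,140:360],(400,364)),cv2.resize(grab_frame('top')[150:332,350:550],(400,364))])[:,:,::-1])
cv2.imwrite('pics/c.png',grab_frame('scene')[:,:,::-1])
E
```

```text
13.35 [ 0.38133449 -0.19638056  0.30237565] [-0.0040629  -0.28332051  0.00888955] 0.0440554293132535
```

View pics/b.png

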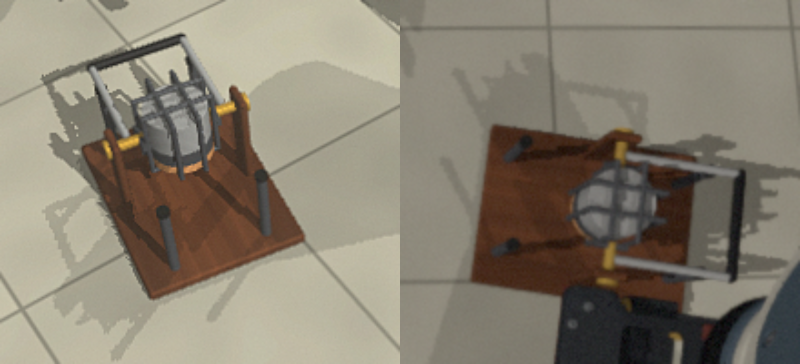

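The tin is now on top, lid band down on the cork (left crop, about (180,150)). The handle rests on the far stop and the gripper is clear.

```bash
python3 -c "
from plant import *
print(hand_in())"
```

```text
the job is handed in; nothing more can be done
None
```

The cork-on-top cradle was swung over to its other stop and released, leaving its tin on top, lid down on the cork. The other cradle was not touched, and I handed the job in at about 13.5 s.

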